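# Press the heat sink's push rivets home crosswise

## Task

The heat sink on the circuit board is held by four push rivets whose pins still stand proud. With the fingertips press the pins fully home one at a time, gently and crosswise so that the sink seats evenly: first the one beside the copper ring coil, then the one diagonally across from it, then the one beside the cream terminal block, and last the one diagonally across from that. Do not lift or shift the board or the things lying round it, and finish clear of everything.

Things in the scene. Friction and masses are not known exactly. Their poses are not given: they have to be found in the camera images.
- power_board: green circuit board 200 x 116 mm, top face 8 mm above the bench on feet, 0.8 kg, loose on the bench, turned any way. Origin under its centre at bench height, x along its length, z up. On its middle lies a finned heat sink (118 x 96 mm, fin tops 24 mm above the bench, fins within 23 mm of the long centre line) with a pale nylon push rivet at each corner
- coil: copper-wound ring coil 38 mm across, fixed to the board at [0.078, 0.031] (board frame), near one corner; its top is 27 mm above the bench
- terminals: cream five-way terminal block 20 x 60 mm, fixed to the board at [0.085, -0.021], at the same end as the coil; its top is 24 mm above the bench
- board_relay: white relay 13 x 29 mm, fixed at the other end of the board at [-0.0895, 0.009]; its top is 34 mm above the bench
- board_cap: black round capacitor 18 mm across, fixed beside the relay at [-0.088, -0.019]; its top is 38 mm above the bench
- rivet_coil_top (a point): centre of the top of the round pale pin head (13 mm across, 3 mm thick) of the push rivet at the corner beside the ring coil, at [0.048, 0.038] of the board. About 36 mm above the bench when proud, 28 mm when home; the rivet's sleeve under it (14 mm across) ends 25 mm above the bench
- rivet_coil (a joint): how far that pin is pushed in, m: 0 to 0.0015 at the start, 0.008 is home with the head down on its sleeve. Takes about 6 N, then it stops hard; it stays where it is left (friction, no spring)
- rivet_across_coil_top (a point): centre of the top of the round pale pin head (13 mm across, 3 mm thick) of the push rivet at the corner diagonally across from the ring coil, at [-0.048, -0.038] of the board. About 36 mm above the bench when proud, 28 mm when home; the rivet's sleeve under it (14 mm across) ends 25 mm above the bench
- rivet_across_coil (a joint): how far that pin is pushed in, m: 0 to 0.0015 at the start, 0.008 is home with the head down on its sleeve. Takes about 6 N, then it stops hard; it stays where it is left (friction, no spring)
- rivet_terminals_top (a point): centre of the top of the round pale pin head (13 mm across, 3 mm thick) of the push rivet at the corner beside the terminal block, at [0.048, -0.038] of the board. About 36 mm above the bench when proud, 28 mm when home; the rivet's sleeve under it (14 mm across) ends 25 mm above the bench
- rivet_terminals (a joint): how far that pin is pushed in, m: 0 to 0.0015 at the start, 0.008 is home with the head down on its sleeve. Takes about 6 N, then it stops hard; it stays where it is left (friction, no spring)
- rivet_across_terminals_top (a point): centre of the top of the round pale pin head (13 mm across, 3 mm thick) of the push rivet at the corner diagonally across from the terminal block, at [-0.048, 0.038] of the board. About 36 mm above the bench when proud, 28 mm when home; the rivet's sleeve under it (14 mm across) ends 25 mm above the bench
- rivet_across_terminals (a joint): how far that pin is pushed in, m: 0 to 0.0015 at the start, 0.008 is home with the head down on its sleeve. Takes about 6 N, then it stops hard; it stays where it is left (friction, no spring)
- cooker_knob: black cooker knob, 45 mm across, 24 high, close to one long side of the board, sizes in mm; loose bystander, origin under its centre
- tape: roll of black tape, 55 x 53 x 19, close to the other long side of the board, sizes in mm; loose bystander, origin under its centre
- red_driver: red screwdriver, 30 x 195 x 30 mm; loose bystander, origin under its centre
- flux: small pot with a black cap, 46 across, 36 high mm; loose bystander, origin under its centre
- heatsink_spare: small loose finned block, 40 x 60 x 26 mm; loose bystander, origin under its centre
- marker2: marker pen, 17 x 135 x 16 mm; loose bystander, origin under its centre

How it is judged:
By the outcome, as a careful person would: the job done as asked, in the order asked, and still so for the second after the job is handed in, with the robot touching nothing.
It also fails if it takes over 56 s, if anything falls off the work surface, if the arm or the gripper's body presses on something with over 40 N, if the wrist force passes 120 N, or if a joint passes its speed limit or range.

## Robot

A 7-joint arm with a two-finger parallel gripper is mounted at the origin on a cart in front of the work surface, level with it; the furniture and walls round the work are solid. World frame = base frame: x ahead of the robot, y to its left, z up, the work surface at z = 0. Lengths are in m, angles in rad, forces in N, time in s.
With the tool pointing down it reaches from about 0.4 to 0.9 m from the base axis. Payload 5.6 kg.
Tool frame: the origin (TCP) lies at the centre of the arm's flange, where the gripper is bolted on; the fingertips stand 190 mm ahead of it and the grasp point (between the pads) lies 171 mm ahead of it; z points along the fingers, y is the line along which they close (so a half turn about z gives the same grasp; the last joint's range is limited). The gripper opens to 92 mm and grips with 3 to 60 N. Pads are 20 mm wide; open, the fingers measure 128 mm over their backs; the gripper's body (75 mm by 189 mm) begins 69 mm behind the grasp point.
Start: joints at [-1.321, 0.468, -0.012, 1.603, 0.006, 1.071, -0.056], TCP at [0.188, 0.622, 0.405] pointing down, gripper open.
Joint ranges: [-2.53, 2.53], [-0.31, 2.02], [-1.57, 1.55], [0.28, 2.44], [-1.29, 4.43], [0.15, 1.84], [-2.92, 2.92]. Speed limits (rad/s): [2.57, 2.57, 3.14, 3.14, 3.14, 3.14, 3.14].

## Interface

Orientations are given as a 3x3 rotation matrix whose columns are the frame's x, y, z axes.
In Python, from bench import arm gives the robot as it stands.
- The arm moves only by the tool send_rows, never from a script. Its argument "motion" is one flat list of numbers, 5 for each row, row after row: the closure, from -1 (fully open) to 1 (shut), then the shift along the world's x, y, z normalised to -1 to 1, where 1 is 120 mm, then the turn about the world's z normalised to -1 to 1, where 1 is 90 degrees. A call has 1 to 12 rows; each row shifts and turns the commanded pose from where the row before left it; what a row does not reach is not made up. A row lasts 1/12 s, in which the tool goes at most 41.7 mm and 7.16 degrees, less where a joint would pass 70% of its speed; a pose out of reach is approached as far as the arm can. A call with a number of a shift or a turn outside -1 to 1 is refused whole. A call with a gripper value outside its range is refused whole. The fingers move at their own pace and stop on an object; "grip_force" is the grip in N (left out, the last holds). Time passes only in rows, so rows that do not move let the fingers close. It gives the time, the measured TCP pose, the force, the opening and the grip force at its end, in the units of the state.
- arm.state(): the state, without advancing time (a new reading comes with each control period).
- arm.snapshot(name): name is "scene" or "top" or "wrist"; returns a dict with "color" (384x512x3 uint8, red, green, blue), "fx", "fy", "cx", "cy" (pixels), "k1" (the pictures are not rectified: a ray, as slopes to the right and down, at radius r is drawn at 1 + k1 r^2 times it, then the intrinsics apply), "rvec" (rotation vector, rad) and "tvec" (3), from world to camera coordinates, as OpenCV has them; the wrist camera has in their place "mount" (4x4, takes a point from camera to tool coordinates, whose origin is the TCP and whose axes are the flange's). Camera axes: x right, y down, z forward; pixel columns grow to the right and rows downward; lengths in m; the calibration is good to about 2 mm. A picture is of the moment at which its call begins: read the wrist's pose just before it. There is no depth.
- arm.sign_off(): hands the job in; it is judged then, once.
The state is a dict: "time": time; "q": joint angles; "joint_velocities": joint speeds; "joint_efforts": joint torques, N m; "position": TCP position; "tool_rot": TCP orientation; "ft_force": force on the tool from outside, world axes, zero at the start; "ft_torque": the same for the moment, N m; "gripper_width": finger opening in m; "finger_force": force on a finger pad.
Only numpy, scipy, OpenCV 4.12 (cv2) and the standard library are available. Lean on these libraries where they do the work, as an engineer would, in place of code of your own. Each camera call takes 0.05 s, during which the arm holds its last target. There are 200 camera calls.

## Working session

There is one attempt and no reset: what is moved stays moved. The work goes in short steps, Python scripts to look and compute and a tool call to move; the robot and the scene stay as the last step left them, time stands still between calls to the robot, and variables do not carry over. Pictures are saved under pics/ and viewed, at most 10 in all, crops included, and the job is handed in when it is done.

Besides the shell and the picture viewer there is one more tool, called after ">>>" as name(argument=value, ...), one argument or row to a line, values as JSON. send_rows: Moves the arm, as the interface text tells. Scaled input: -1 to 1 covers 120 mm each way for a shift and 90 degrees each way for a turn. Its arguments: {"type":"object","properties":{"motion":{"type":"array"},"grip_force":{"type":"number"}},"required":["motion"]}

```bash
mkdir -p pics; cat > h.py <<'E'
import numpy as np, cv2
def cam(s):
    K=np.array([[s['fx'],0,s['cx']],[0,s['fy'],s['cy']],[0,0,1.]]); D=np.array([s['k1'],0,0,0.])
    return K,D
def ray(s,uv,pose=None):
    K,D=cam(s); p=cv2.undistortPoints(np.array(uv,float).reshape(-1,1,2),K,D).reshape(-1,2)
    d=np.c_[p,np.ones(len(p))]
    if 'mount' in s:
        M=np.array(s['mount']);R=pose[1]@M[:3,:3];o=pose[0]+pose[1]@M[:3,3]
    else:
        Rw=cv2.Rodrigues(np.array(s['rvec'],float))[0];R=Rw.T;o=-Rw.T@np.array(s['tvec'],float).ravel()
    return o,d@R.T
def onplane(s,uv,z,pose=None):
    o,d=ray(s,uv,pose); return o+d*((z-o[2])/d[:,2:3])
def proj(s,P):
    K,D=cam(s); return cv2.projectPoints(np.array(P,float).reshape(-1,1,3),np.array(s['rvec'],float),np.array(s['tvec'],float),K,D)[0].reshape(-1,2)
E
python3 - <<'E'
from bench import arm
import cv2,pickle,numpy as np
st=arm.state();print(st)
S={}
for n in("top","scene"):
    s=arm.snapshot(n);S[n]=s
    cv2.imwrite(f"pics/{n}0.png",s["color"][...,::-1])
    print(n,{k:v for k,v in s.items() if k!="color"})
pickle.dump(S,open("s0.pkl","wb"))
E
```

```text
{'time': 0.0, 'q': array([-1.32097402,  0.46837741, -0.0115837 ,  1.60364746,  0.00605926,
        1.07134653, -0.05628654]), 'joint_velocities': array([ 0.00081733, -0.00081377,  0.0013073 , -0.00070982,  0.00054768,
        0.00021238, -0.00062352]), 'joint_efforts': array([-7.38614181e-04, -5.20580292e+01, -1.26646829e-02, -2.43738163e+01,
       -5.65491663e-02,  1.74966082e-02,  1.54046570e-04]), 'position': array([0.18761545, 0.62207243, 0.40373003]), 'tool_rot': array([[-9.57421782e-01,  2.88692612e-01, -3.26383208e-04],
       [ 2.88692739e-01,  9.57420263e-01, -1.71551694e-03],
       [-1.82771169e-04, -1.73669775e-03, -9.99998475e-01]]), 'ft_force': array([-0.51085836, -0.11186867,  0.4327845 ]), 'ft_torque': array([-0.00921252,  0.01858046, -0.00216351]), 'finger_force': 0.0, 'gripper_width': 0.0921533527085988}
top {'fx': 415.2339797179774, 'fy': 415.2339797179774, 'cx': 260.9940232507608, 'cy': 191.92102244411893, 'k1': -0.12178128852169812, 'rvec': array([ 2.13503627, -2.1623589 ,  0.15735944]), 'tvec': array([-0.35139501,  0.58276246,  0.8463693 ])}
scene {'fx': 482.27114257864093, 'fy': 482.27114257864093, 'cx': 258.5751068140897, 'cy': 199.19105504386795, 'k1': -0.12868005336160732, 'rvec': array([ 2.13671127, -1.1798688 ,  0.47644589]), 'tvec': array([-0.62377738,  0.22887232,  0.90445215])}
```

View pics/top0.png

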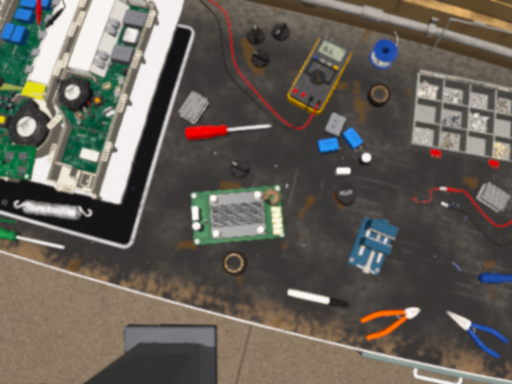

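View pics/scene0.png

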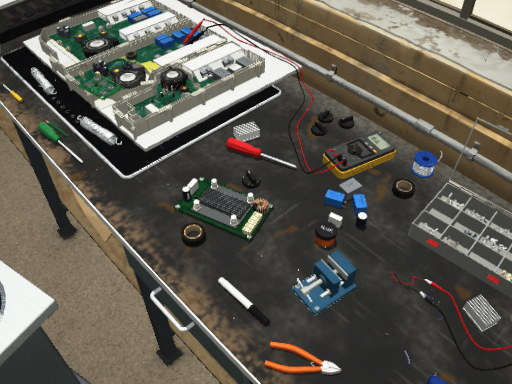

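The top view shows the green board at about (238,216), with the coil at (275,192) and the terminals at (278,222), both at its right end. The pale rivets are at about (210,201), (258,196), (212,234) and (262,231). The knob is above the board at (240,168) and the tape below it at (234,263). The scene view agrees.

```bash
python3 - <<'E'
import pickle,cv2,numpy as np
from h import *
S=pickle.load(open("s0.pkl","rb"))
s=S["top"];im=s["color"]
hsv=cv2.cvtColor(im,cv2.COLOR_RGB2HSV)
m=cv2.inRange(hsv,(45,60,40),(90,255,255));m[:, :185]=0;m[:,295:]=0;m[:175]=0;m[255:]=0
pts=cv2.findNonZero(m);box=cv2.boxPoints(cv2.minAreaRect(pts));print(len(pts),box)
W=onplane(s,box,.008);print(W, np.linalg.norm(W-np.roll(W,1,0),axis=1),W.mean(0))
for n in("top","scene"):
    im=S[n]["color"]; 
    x0,y0,x1,y1=(170,150,310,290) if n=="top" else (165,160,285,250)
    cv2.imwrite(f"pics/{n}crop.png",cv2.resize(im[y0:y1,x0:x1,::-1],None,fx=5 if n=="scene" else 4,fy=5 if n=="scene" else 4,interpolation=cv2.INTER_CUBIC))
E
```

```text
1479 [[189.15178 191.82071]
 [280.43454 184.2138 ]
 [284.86902 237.42761]
 [193.58627 245.03452]]
[[ 0.58539766 -0.19871024  0.008     ]
 [ 0.59997862 -0.40248806  0.008     ]
 [ 0.48170284 -0.40996742  0.008     ]
 [ 0.4673379  -0.20957789  0.008     ]] [0.11855891 0.20429881 0.11851203 0.20090375] [ 0.53360425 -0.3051859   0.008     ]
```

View pics/topcrop.png

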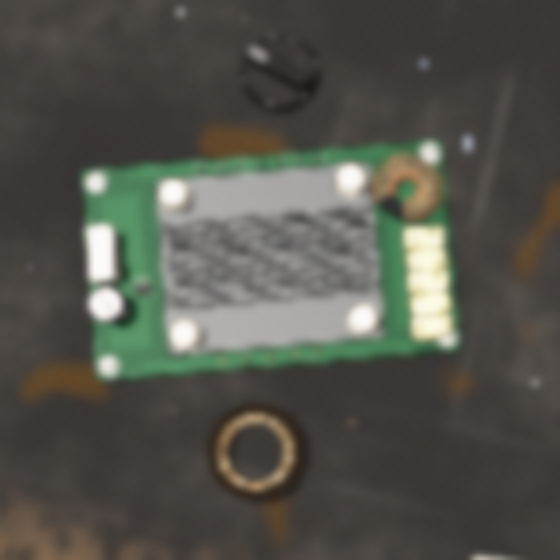

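In the crop the rivets sit at coil (351,178), across-coil (184,333), terminals (361,320) and across-terminals (172,192). The outer white dots are board screws.

```bash
cat > fit.py <<'E'
from h import *
N=["coil","across_coil","terminals","across_terminals"]
B=np.array([[.048,.038],[-.048,-.038],[.048,-.038],[-.048,.038]])
def centroid(im,uv,r=4):
    g=im.min(2).astype(float);u,v=np.round(uv).astype(int)
    w=g[v-r:v+r+1,u-r:u+r+1];w=np.clip(w-170,0,None);Y,X=np.mgrid[v-r:v+r+1,u-r:u+r+1]
    return np.array([(w*X).sum(),(w*Y).sum()])/max(w.sum(),1)
def rigid(P):
    a=B-B.mean(0);b=P[:,:2]-P[:,:2].mean(0)
    th=np.arctan2((a[:,0]*b[:,1]-a[:,1]*b[:,0]).sum(),(a*b).sum())
    R=np.array([[np.cos(th),-np.sin(th)],[np.sin(th),np.cos(th)]]);t=P[:,:2].mean(0)
    return R,t,np.degrees(th),P[:,:2]-(B@R.T+t)
E
python3 - <<'E'
import pickle
from fit import *
S=pickle.load(open("s0.pkl","rb"))
s=S["top"]
uv=np.array([[351,178],[184,333],[361,320],[172,192]])/4+[170,150]-.4
c=np.array([centroid(s["color"],p) for p in uv]);print(c-uv)
P=onplane(s,c,.0355);R,t,th,res=rigid(P);print("top",P.round(4),t,th,res*1e3)
s2=S["scene"];g=proj(s2,P)
c2=g
for _ in range(3): c2=np.array([centroid(s2["color"],p,5) for p in c2])
print(g,c2-g)
P2=onplane(s2,c2,.0355);R,t,th,res=rigid(P2);print("scene",P2.round(4),t,th,res*1e3)
for i in range(4):
    o1,d1=ray(s,c[i]);o2,d2=ray(s2,c2[i])
    A=np.c_[d1[0],-d2[0]];k=np.linalg.lstsq(A,o2-o1,rcond=None)[0]
    print(N[i],(o1+k[0]*d1[0]).round(4),(o2+k[1]*d2[0]).round(4))
E
```

```text
[[-0.41776471  0.14094118]
 [-0.27019319 -0.11264949]
 [ 0.09173873 -0.57633136]
 [ 0.05471798  0.15751186]]
top [[ 0.5743 -0.35    0.0355]
 [ 0.4926 -0.2604  0.0355]
 [ 0.4994 -0.3555  0.0355]
 [ 0.5678 -0.2545  0.0355]] [ 0.5335003 -0.305098 ] -85.87665254025882 [[-0.58860193  0.25121917]
 [ 0.41109172 -0.41800815]
 [ 0.32175055  0.17233305]
 [-0.14424034 -0.00554407]]
[[248.72734045 193.91102955]
 [195.07836409 200.70152056]
 [232.09718243 215.95819897]
 [212.68411934 179.75249439]] [[0.96292504 1.00610641]
 [0.76210283 0.96151446]
 [0.82890453 0.85411987]
 [0.87155184 0.61170956]]
scene [[ 0.5728 -0.3535  0.0355]
 [ 0.4911 -0.2636  0.0355]
 [ 0.4983 -0.3584  0.0355]
 [ 0.5672 -0.2574  0.0355]] [ 0.53236218 -0.3082343 ] -86.03640757893878 [[-0.80692501 -0.03510529]
 [-0.00895413 -0.61255964]
 [ 0.52788462  0.32107176]
 [ 0.28799452  0.32659317]]
coil [ 0.5748 -0.35    0.0314] [ 0.576  -0.3514  0.0315]
across_coil [ 0.4927 -0.26    0.0319] [ 0.4937 -0.2612  0.0318]
terminals [ 0.4995 -0.3555  0.0323] [ 0.5005 -0.3568  0.0323]
across_terminals [ 0.5682 -0.2542  0.0329] [ 0.5693 -0.2557  0.0329]
```

View pics/scenecrop.png

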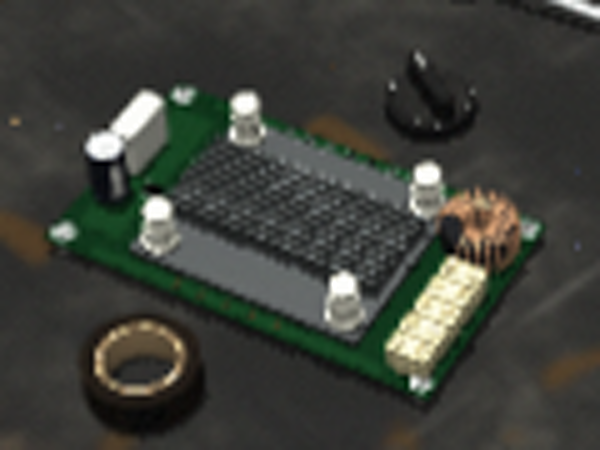

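Two views agree: the board centre is about (0.5335, -0.306) at -86°. Next I move over it with the fingers shut, by way of a point well out from the base.

>>> send_rows(
  motion=[1, 0.3, -0.167, 0, 0, 1, 0.3, -0.167, 0, 0, 1, 0.3, -0.167, 0, 0, 1, 0.3, -0.167, 0, 0, 1, 0.3, -0.167, 0, 0, 1, 0.3, -0.167, 0, 0, 1, 0.3, -0.167, 0, 0, 1, 0.3, -0.167, 0, 0, 1, 0.024, -0.32, 0, -0.07, 1, 0.024, -0.32, 0, -0.07, 1, 0.024, -0.32, 0, -0.07, 1, 0.024, -0.32, 0, -0.07],
  grip_force=20,
)

```text
time: 1.1
position: [0.4871, 0.3063, 0.404]
tool_rot: [[-0.739, 0.673, -0.001], [0.673, 0.739, -0.001], [0.0, -0.001, -1.0]]
ft_force: [0.5, 0.1, -0.3]
gripper_width: 0.014
finger_force: 0.0
```

>>> send_rows(
  motion=[1, 0.024, -0.32, 0, -0.07, 1, 0.024, -0.32, 0, -0.07, 1, 0.024, -0.32, 0, -0.07, 1, 0.024, -0.32, 0, -0.07, 1, 0.024, -0.32, 0, -0.07, 1, 0.024, -0.32, 0, -0.07, 1, 0.024, -0.32, 0, -0.07, 1, 0.024, -0.32, 0, 0, 1, 0.024, -0.32, 0, 0, 1, 0.024, -0.32, 0, 0, 1, 0.024, -0.32, 0, 0, 1, 0, 0, 0, 0],
)

```text
time: 2.1
position: [0.5179, -0.1219, 0.4051]
tool_rot: [[-0.057, 0.998, 0.001], [0.998, 0.057, -0.004], [-0.004, 0.001, -1.0]]
ft_force: [-0.4, -0.3, 0.3]
gripper_width: 0.0006
finger_force: 0.0
```

>>> send_rows(
  motion=[1, 0.027, -0.307, -0.1, 0.007, 1, 0.027, -0.307, -0.1, 0, 1, 0.027, -0.307, -0.1, 0, 1, 0.027, -0.307, -0.1, 0, 1, 0.027, -0.307, -0.1, 0, 1, 0, 0, 0, 0, 1, 0, 0, 0, 0],
)

```text
time: 2.68
position: [0.534, -0.3003, 0.3433]
tool_rot: [[-0.075, 0.997, -0.003], [0.997, 0.075, -0.0], [-0.0, -0.003, -1.0]]
ft_force: [-0.2, 1.4, 0.2]
gripper_width: 0.0001
finger_force: 0.0
```

```bash
python3 - <<'E'
from bench import arm
import cv2,pickle
st=arm.state();s=arm.snapshot("wrist");pickle.dump((st,s),open("w1.pkl","wb"))
print(st["position"],st["tool_rot"],s["mount"],s["fx"])
cv2.imwrite("pics/w1.png",s["color"][...,::-1])
E
```

```text
[ 0.5339572  -0.30034089  0.3432759 ] [[-7.46521314e-02  9.97205391e-01 -2.90997487e-03]
 [ 9.97209622e-01  7.46513143e-02 -3.88551295e-04]
 [-1.70231997e-04 -2.93086112e-03 -9.99995691e-01]] [[ 9.23045807e-04 -9.70479088e-01 -2.41183513e-01  6.64484617e-02]
 [ 9.99999569e-01  8.72168528e-04  3.17700370e-04 -5.22261897e-05]
 [-9.79688952e-05 -2.41183703e-01  9.70479475e-01  1.97072621e-02]
 [ 0.00000000e+00  0.00000000e+00  0.00000000e+00  1.00000000e+00]] 324.6565166570648
```

View pics/w1.png

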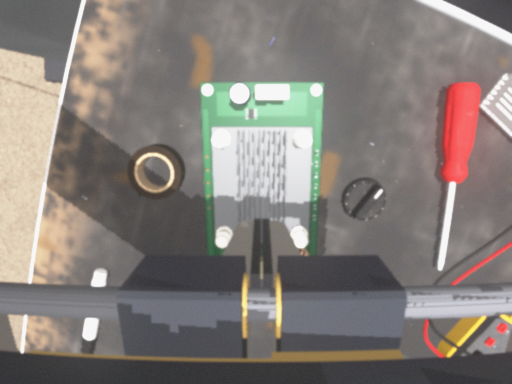

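The wrist view shows all four heads: across-coil (221,138), across-terminals (303,138), terminals (223,237) and coil (300,237). The tape is on the left and the knob on the right.

```bash
python3 - <<'E'
import pickle
from fit import *
st,s=pickle.load(open("w1.pkl","rb"));im=s["color"]
g=im.min(2)
uv=np.array([[300,237],[221,138],[223,237],[303,138]]);c=[]
for u,v in uv:
    w=g[v-14:v+15,u-14:u+15]; w=cv2.resize(w,None,fx=4,fy=4,interpolation=cv2.INTER_CUBIC)
    for T in(190,215):
        m=(w>T).astype(np.uint8);n,l,stt,ce=cv2.connectedComponentsWithStats(m)
        k=1+stt[1:,4].argmax();print(u,v,T,stt[k,:5]/[4,4,4,4,16]+[u-14,v-14,0,0,0],ce[k]/4+[u-14,v-14])
        if T==190:c.append(ce[k]/4+[u-14,v-14])
P=onplane(s,np.array(c),.0355,(st["position"],st["tool_rot"]));R,t,th,res=rigid(P)
print(P.round(4),t,th,res*1e3)
o=[cv2.resize(im[v-18:v+19,u-18:u+19,::-1],(280,280),interpolation=cv2.INTER_CUBIC) for u,v in uv]
cv2.imwrite("pics/w1c.png",np.vstack([np.hstack(o[:2]),np.hstack(o[2:])]))
E
```

```text
300 237 190 [286.   223.    22.    25.25 361.75] [298.21725985 234.66383034]
300 237 215 [290.75  225.75   16.75   22.25  274.625] [299.29312699 236.51359809]
221 138 190 [210.75   127.      25.25    26.     630.3125] [223.73978681 139.85837878]
221 138 215 [211.25   127.5     24.75    25.5    602.3125] [223.9917246  140.07919996]
223 237 190 [215.5    226.5     16.75    21.5    262.4375] [223.25440581 236.74470112]
223 237 215 [216.     227.5     15.25    20.     197.0625] [222.75594672 237.78044719]
303 138 190 [289.     126.75    24.      26.25   605.1875] [300.64370546 139.64210472]
303 138 215 [289.     127.5     23.75    25.5    559.4375] [300.57345548 139.81127807]
[[ 0.5717 -0.3446  0.0355]
 [ 0.497  -0.261   0.0355]
 [ 0.5009 -0.3522  0.0355]
 [ 0.5646 -0.2556  0.0355]] [ 0.53354912 -0.30334606] -85.82116842790965 [[-3.2821892   3.8463433 ]
 [ 4.84549058 -2.73389842]
 [ 1.76360675  1.82168584]
 [-3.32690814 -2.93413072]]
```

View pics/w1c.png

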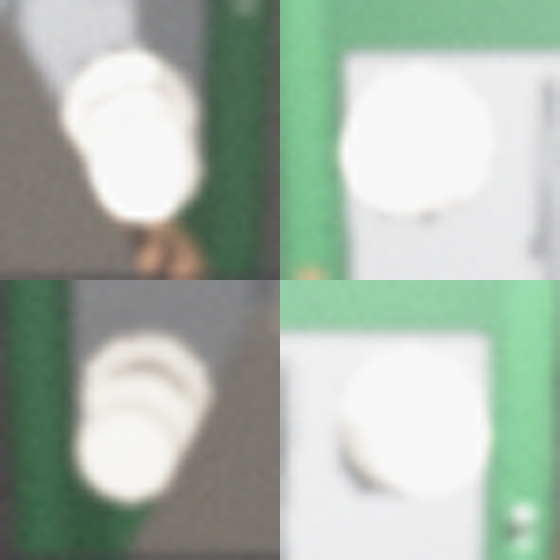

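```bash
python3 - <<'E'
import pickle
from fit import *
st,s=pickle.load(open("w1.pkl","rb"))
c=np.array([[301,241.2],[221.1,138.2],[221.9,241.2],[302.8,138.5]])-.4
P=onplane(s,c,.0355,(st["position"],st["tool_rot"]));R,t,th,res=rigid(P)
print(P.round(4),t,th,res*1e3)
t=np.array([.5335,-.3053]);th=np.radians(-86);R=np.array([[np.cos(th),-np.sin(th)],[np.sin(th),np.cos(th)]])
print((B@R.T+t).round(4))
E
```

```text
[[ 0.5746 -0.3507  0.0355]
 [ 0.4942 -0.2594  0.0355]
 [ 0.4994 -0.3564  0.0355]
 [ 0.566  -0.2542  0.0355]] [ 0.53356891 -0.30515705] -85.85594184788184 [[-0.34556784 -0.36630036]
 [ 2.02707364  0.66106397]
 [ 0.28741908 -0.66082424]
 [-1.96892489  0.36606063]]
[[ 0.5748 -0.3505]
 [ 0.4922 -0.2601]
 [ 0.4989 -0.3558]
 [ 0.5681 -0.2548]]
```

>>> send_rows(
  motion=[1, 0.085, -0.1, -0.22, 0, 1, 0.085, -0.1, -0.22, 0, 1, 0.085, -0.1, -0.22, 0, 1, 0.085, -0.1, -0.22, 0, 1, 0, 0, 0, 0, 1, 0, 0, 0, 0, 1, 0, 0, 0, 0],
)

```text
time: 3.32
position: [0.5764, -0.3448, 0.2404]
tool_rot: [[-0.081, 0.997, 0.001], [0.997, 0.081, 0.0], [0.0, 0.001, -1.0]]
ft_force: [-0.7, 0.1, 0.4]
gripper_width: 0.0005
finger_force: 0.0
```

>>> send_rows(
  motion=[1, -0.013, -0.035, -0.05, 0, 1, 0, 0, -0.04, 0, 1, 0, 0, 0, 0, 1, 0, 0, 0, 0],
)

```text
time: 3.65
position: [0.5742, -0.3502, 0.2288]
tool_rot: [[-0.079, 0.997, 0.001], [0.997, 0.079, 0.0], [0.0, 0.001, -1.0]]
ft_force: [0.2, 0.2, -0.2]
gripper_width: 0.0005
finger_force: 0.0
```

```bash
python3 - <<'E'
from bench import arm
import cv2
st=arm.state();print(st["position"],st["ft_force"])
s=arm.snapshot("scene")
cv2.imwrite("pics/s2.png",cv2.resize(s["color"][120:270,150:350,::-1],None,fx=4,fy=4,interpolation=cv2.INTER_CUBIC))
E
```

```text
[ 0.5741984  -0.35016434  0.2288391 ] [ 0.15058713  0.2446532  -0.2196126 ]
```

View pics/s2.png

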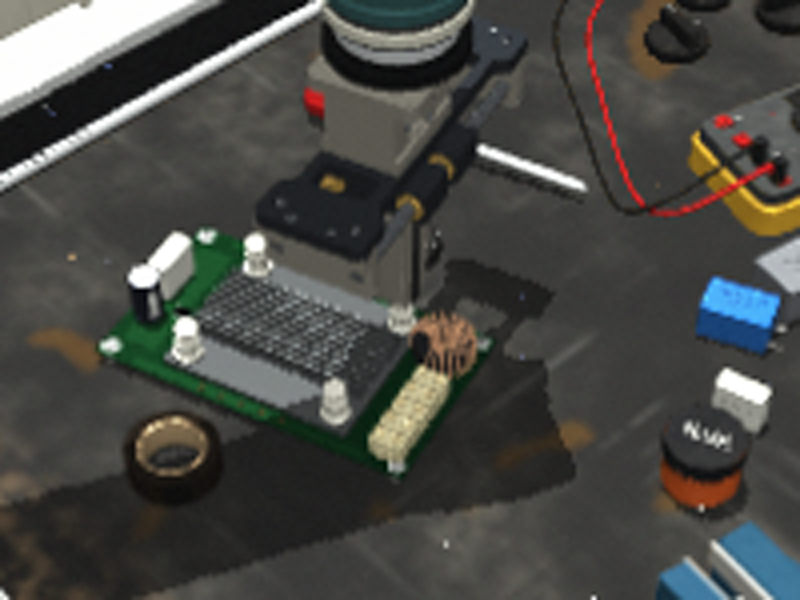

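The closed fingertips stand right over the coil rivet at about crop (400,300), clear of the coil. I'll press in small steps and watch the force.

>>> send_rows(
  motion=[1, 0, 0.006, -0.015, 0, 1, 0, 0, -0.015, 0, 1, 0, 0, -0.015, 0, 1, 0, 0, -0.015, 0, 1, 0, 0, 0, 0, 1, 0, 0, 0, 0],
)

```text
time: 4.2
position: [0.5745, -0.3496, 0.2215]
tool_rot: [[-0.079, 0.997, 0.001], [0.997, 0.079, 0.0], [0.0, 0.001, -1.0]]
ft_force: [-0.1, 1.3, 4.5]
gripper_width: 0.0002
finger_force: 2.1
```

>>> send_rows(
  motion=[1, 0, 0, -0.012, 0, 1, 0, 0, -0.012, 0, 1, 0, 0, 0, 0, 1, 0, 0, 0, 0],
)

```text
time: 4.53
position: [0.5745, -0.3496, 0.2186]
tool_rot: [[-0.079, 0.997, 0.001], [0.997, 0.079, 0.0], [0.0, 0.001, -1.0]]
ft_force: [-1.7, 1.3, 4.9]
gripper_width: 0.0009
finger_force: 2.4
```

>>> send_rows(
  motion=[1, 0, 0, -0.008, 0, 1, 0, 0, 0, 0, 1, 0, 0, 0, 0],
)

```text
time: 4.78
position: [0.5745, -0.3497, 0.2184]
tool_rot: [[-0.079, 0.997, 0.001], [0.997, 0.079, 0.0], [0.0, 0.001, -1.0]]
ft_force: [-1.8, 2.4, 10.6]
gripper_width: 0.0005
finger_force: 4.8
```

>>> send_rows(
  motion=[1, 0, 0, -0.006, 0, 1, 0, 0, 0, 0, 1, 0, 0, 0, 0],
)

```text
time: 5.03
position: [0.5745, -0.3498, 0.2182]
tool_rot: [[-0.079, 0.997, 0.001], [0.997, 0.079, 0.001], [0.0, 0.001, -1.0]]
ft_force: [-3.4, 3.5, 12.8]
gripper_width: 0.0007
finger_force: 6.7
```

>>> send_rows(
  motion=[1, 0.004, -0.004, -0.005, 0, 1, 0, 0, 0, 0],
)

```text
time: 5.2
position: [0.5747, -0.3501, 0.2181]
tool_rot: [[-0.079, 0.997, 0.0], [0.997, 0.079, 0.002], [0.002, 0.0, -1.0]]
ft_force: [-6.3, 5.0, 18.2]
gripper_width: 0.0005
finger_force: 9.1
```

>>> send_rows(
  motion=[1, 0, 0, 0.02, 0, 1, 0, 0, 0.06, 0, 1, 0, 0, 0.1, 0, 1, 0, 0, 0.1, 0, 1, -0.17, 0.185, 0, 0, 1, -0.17, 0.185, 0, 0, 1, -0.17, 0.185, 0, 0, 1, -0.17, 0.185, 0, 0, 1, 0, 0, 0, 0, 1, 0, 0, 0, 0, 1, 0, 0, 0, 0],
)

```text
time: 6.12
position: [0.4941, -0.262, 0.2506]
tool_rot: [[-0.079, 0.997, 0.002], [0.997, 0.079, -0.001], [-0.002, 0.002, -1.0]]
ft_force: [-0.2, -0.7, -0.1]
gripper_width: 0.0001
finger_force: 0.0
```

```bash
python3 - <<'E'
from bench import arm
import cv2
st=arm.state();print(st["position"],st["ft_force"])
s=arm.snapshot("scene")
cv2.imwrite("pics/s3.png",cv2.resize(s["color"][150:250,160:300,::-1],None,fx=5,fy=5,interpolation=cv2.INTER_CUBIC))
E
```

```text
[ 0.4940944  -0.26199794  0.25062034] [-0.1873028  -0.69397358 -0.09630633]
```

View pics/s3.png

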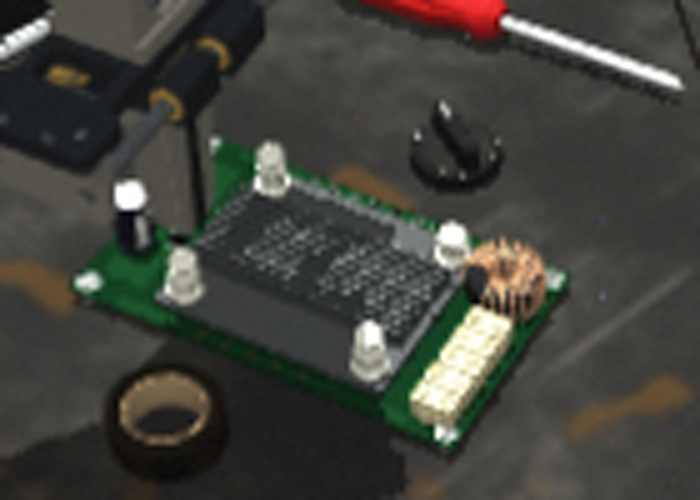

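The coil rivet's head now sits down on its sleeve at crop (452,240), and the other three still stand proud. Before the next press I'll check by projection that the board hasn't moved.

```bash
python3 - <<'E'
import pickle
from fit import *
from bench import arm
S=pickle.load(open("s0.pkl","rb"))["scene"];st=arm.state();s=arm.snapshot("scene")
a,b=[cv2.cvtColor(x["color"],cv2.COLOR_RGB2GRAY) for x in(S,s)]
p=np.array([[266,205],[256,220],[232,217],[196,202],[192,238],[252,180]],np.float32).reshape(-1,1,2)
q,ok,e=cv2.calcOpticalFlowPyrLK(a,b,p,None,winSize=(11,11));print((q-p).reshape(-1,2).round(2),ok.ravel(),e.ravel())
T=st["position"]+np.array([[sx*.01,sy*.018,.19] for sx in(-1,1) for sy in(-1,1)])@st["tool_rot"].T
print(((proj(s,T)-[160,150])*5).round(0).tolist())
E
```

```text
[[ 0.18  0.11]
 [ 0.34  0.01]
 [ 0.49  0.12]
 [-0.15  0.34]
 [ 0.48 -0.1 ]
 [ 0.03  0.15]] [1 1 1 1 1 1] [19.716425 14.142562 24.91064  23.042871 16.015495  7.882748]
[[174.0, 248.0], [218.0, 195.0], [136.0, 232.0], [180.0, 180.0]]
```

The board has not moved (under 0.5 px, which is noise). Pressing the second rivet, across from the coil.

>>> send_rows(
  motion=[1, -0.016, 0.016, -0.09, 0, 1, 0, 0, -0.09, 0, 1, 0, 0, 0, 0, 1, 0, 0, -0.015, 0, 1, 0, 0, -0.015, 0, 1, 0, 0, -0.015, 0, 1, 0, 0, -0.015, 0, 1, 0, 0, 0, 0, 1, 0, 0, 0, 0],
)

```text
time: 6.97
position: [0.4908, -0.2596, 0.2207]
tool_rot: [[-0.079, 0.997, -0.001], [0.997, 0.079, 0.0], [0.0, -0.001, -1.0]]
ft_force: [-1.4, 0.4, 2.6]
gripper_width: 0.0008
finger_force: 1.4
```

>>> send_rows(
  motion=[1, 0.002, 0, -0.01, 0, 1, 0, 0, -0.01, 0, 1, 0, 0, 0, 0, 1, 0, 0, 0, 0],
)

```text
time: 7.3
position: [0.4909, -0.2597, 0.2184]
tool_rot: [[-0.079, 0.997, -0.001], [0.997, 0.079, 0.0], [0.001, -0.001, -1.0]]
ft_force: [-3.6, -0.1, 6.0]
gripper_width: 0.0004
finger_force: 2.7
```

>>> send_rows(
  motion=[1, 0, 0, -0.006, 0, 1, 0, 0, 0, 0, 1, 0, 0, 0, 0],
)

```text
time: 7.55
position: [0.491, -0.2597, 0.2183]
tool_rot: [[-0.079, 0.997, -0.001], [0.997, 0.079, 0.001], [0.001, -0.001, -1.0]]
ft_force: [-4.1, 0.5, 11.5]
gripper_width: 0.0005
finger_force: 5.4
```

>>> send_rows(
  motion=[1, 0, 0, -0.006, 0, 1, 0, 0, 0, 0],
)

```text
time: 7.72
position: [0.4909, -0.2599, 0.2181]
tool_rot: [[-0.079, 0.997, -0.001], [0.997, 0.079, 0.001], [0.001, -0.001, -1.0]]
ft_force: [-6.5, 1.9, 15.8]
gripper_width: 0.0005
finger_force: 8.2
```

>>> send_rows(
  motion=[1, 0, 0, 0.02, 0, 1, 0, 0, 0.06, 0, 1, 0, 0, 0.1, 0, 1, 0, 0, 0.1, 0, 1, 0.016, -0.2, 0, 0, 1, 0.016, -0.2, 0, 0, 1, 0.016, -0.2, 0, 0, 1, 0.016, -0.2, 0, 0, 1, 0, 0, 0, 0, 1, 0, 0, 0, 0, 1, 0, 0, 0, 0],
)

```text
time: 8.63
position: [0.4993, -0.3547, 0.2509]
tool_rot: [[-0.08, 0.997, 0.0], [0.997, 0.08, 0.001], [0.001, 0.0, -1.0]]
ft_force: [-0.0, 0.4, -0.8]
gripper_width: 0.0006
finger_force: 0.0
```

Positioned over the terminals rivet within about 1 mm. Pressing.

>>> send_rows(
  motion=[1, 0, -0.008, -0.09, 0, 1, 0, 0, -0.09, 0, 1, 0, 0, 0, 0, 1, 0, 0, -0.015, 0, 1, 0, 0, -0.015, 0, 1, 0, 0, -0.015, 0, 1, 0, 0, -0.015, 0, 1, 0, 0, 0, 0, 1, 0, 0, 0, 0],
)

```text
time: 9.38
position: [0.4991, -0.3557, 0.2217]
tool_rot: [[-0.08, 0.997, -0.001], [0.997, 0.08, 0.002], [0.002, -0.001, -1.0]]
ft_force: [-2.2, 2.4, 4.0]
gripper_width: 0.0006
finger_force: 1.9
```

>>> send_rows(
  motion=[1, 0, 0, -0.01, 0, 1, 0, 0, -0.01, 0, 1, 0, 0, 0, 0, 1, 0, 0, 0, 0],
)

```text
time: 9.72
position: [0.4991, -0.3558, 0.2193]
tool_rot: [[-0.08, 0.997, -0.001], [0.997, 0.08, 0.002], [0.002, -0.001, -1.0]]
ft_force: [-1.7, 4.0, 4.4]
gripper_width: 0.0006
finger_force: 2.4
```

>>> send_rows(
  motion=[1, 0, 0, -0.006, 0, 1, 0, 0, 0, 0, 1, 0, 0, 0, 0],
)

```text
time: 9.97
position: [0.4991, -0.3558, 0.2186]
tool_rot: [[-0.08, 0.997, -0.001], [0.997, 0.08, 0.002], [0.002, -0.001, -1.0]]
ft_force: [-2.2, 5.3, 4.4]
gripper_width: 0.0002
finger_force: 2.6
```

>>> send_rows(
  motion=[1, 0.002, 0.005, -0.006, 0, 1, 0, 0, 0, 0, 1, 0, 0, 0, 0],
)

```text
time: 10.22
position: [0.4991, -0.3556, 0.2184]
tool_rot: [[-0.079, 0.997, -0.001], [0.997, 0.079, 0.001], [0.001, -0.001, -1.0]]
ft_force: [-3.4, 4.0, 9.2]
gripper_width: 0.0005
finger_force: 4.3
```

>>> send_rows(
  motion=[1, 0, 0, -0.005, 0, 1, 0, 0, 0, 0, 1, 0, 0, 0, 0],
)

```text
time: 10.47
position: [0.4991, -0.3557, 0.2183]
tool_rot: [[-0.079, 0.997, -0.0], [0.997, 0.079, 0.001], [0.001, -0.0, -1.0]]
ft_force: [-4.1, 5.2, 13.3]
gripper_width: 0.0002
finger_force: 6.2
```

>>> send_rows(
  motion=[1, 0, 0.003, -0.005, 0, 1, 0, 0, 0, 0],
)

```text
time: 10.63
position: [0.4991, -0.3556, 0.2182]
tool_rot: [[-0.079, 0.997, -0.0], [0.997, 0.079, 0.001], [0.001, -0.0, -1.0]]
ft_force: [-5.5, 4.5, 15.5]
gripper_width: 0.0006
finger_force: 7.8
```

>>> send_rows(
  motion=[1, 0, 0, 0.02, 0, 1, 0, 0, 0.06, 0, 1, 0, 0, 0.1, 0, 1, 0, 0, 0.1, 0, 1, 0.144, 0.208, 0, 0, 1, 0.144, 0.208, 0, 0, 1, 0.144, 0.208, 0, 0, 1, 0.144, 0.208, 0, 0, 1, 0, 0, 0, 0, 1, 0, 0, 0, 0, 1, 0, 0, 0, 0],
)

```text
time: 11.55
position: [0.5684, -0.2561, 0.2511]
tool_rot: [[-0.079, 0.997, 0.001], [0.997, 0.079, -0.001], [-0.001, 0.001, -1.0]]
ft_force: [-0.4, -0.3, -0.1]
gripper_width: 0.0003
finger_force: 0.0
```

Now the last rivet.

>>> send_rows(
  motion=[1, 0, 0.01, -0.09, 0, 1, 0, 0, -0.09, 0, 1, 0, 0, 0, 0, 1, 0, 0, -0.015, 0, 1, 0, 0, -0.015, 0, 1, 0, 0, -0.015, 0, 1, 0, 0, -0.015, 0, 1, 0, 0, 0, 0, 1, 0, 0, 0, 0],
)

```text
time: 12.3
position: [0.5678, -0.2551, 0.2215]
tool_rot: [[-0.078, 0.997, -0.001], [0.997, 0.078, -0.0], [0.0, -0.001, -1.0]]
ft_force: [-3.8, -0.9, 3.8]
gripper_width: 0.0003
finger_force: 1.9
```

>>> send_rows(
  motion=[1, 0, 0, -0.01, 0, 1, 0, 0, -0.01, 0, 1, 0, 0, 0, 0, 1, 0, 0, 0, 0],
)

```text
time: 12.63
position: [0.5678, -0.255, 0.2192]
tool_rot: [[-0.079, 0.997, -0.001], [0.997, 0.079, -0.0], [-0.0, -0.001, -1.0]]
ft_force: [-4.2, -0.7, 4.8]
gripper_width: 0.0004
finger_force: 2.4
```

>>> send_rows(
  motion=[1, 0, 0, -0.006, 0, 1, 0, 0, 0, 0, 1, 0, 0, 0, 0],
)

```text
time: 12.88
position: [0.5678, -0.255, 0.2185]
tool_rot: [[-0.079, 0.997, -0.001], [0.997, 0.079, -0.0], [-0.0, -0.001, -1.0]]
ft_force: [-4.0, -0.5, 6.0]
gripper_width: 0.0006
finger_force: 2.7
```

>>> send_rows(
  motion=[1, -0.004, 0, -0.006, 0, 1, 0, 0, 0, 0, 1, 0, 0, -0.005, 0, 1, 0, 0, 0, 0, 1, 0, 0, 0, 0],
)

```text
time: 13.3
position: [0.5676, -0.2551, 0.2182]
tool_rot: [[-0.079, 0.997, -0.0], [0.997, 0.079, 0.0], [0.0, -0.0, -1.0]]
ft_force: [-5.2, 0.5, 12.5]
gripper_width: 0.0003
finger_force: 6.3
```

>>> send_rows(
  motion=[1, -0.002, 0, -0.005, 0, 1, 0, 0, 0, 0],
)

```text
time: 13.47
position: [0.5675, -0.2552, 0.2181]
tool_rot: [[-0.079, 0.997, 0.0], [0.997, 0.079, 0.0], [0.0, 0.0, -1.0]]
ft_force: [-7.0, 0.5, 15.5]
gripper_width: 0.0007
finger_force: 7.9
```

>>> send_rows(
  motion=[1, 0, 0, 0.02, 0, 1, 0, 0, 0.06, 0, 1, 0, 0, 0.2, 0, 1, 0, 0, 0.3, 0, 1, 0, 0, 0.3, 0, 1, 0, 0, 0.3, 0, 1, 0, 0.25, 0.1, 0, 1, 0, 0.3, 0, 0, 1, 0, 0.3, 0, 0, 1, 0, 0.3, 0, 0, 1, 0, 0.3, 0, 0, 1, 0, 0.3, 0, 0],
)

```text
time: 14.47
position: [0.5678, -0.0423, 0.3704]
tool_rot: [[-0.08, 0.997, 0.001], [0.997, 0.08, 0.001], [0.0, 0.001, -1.0]]
ft_force: [0.1, 0.1, -0.2]
gripper_width: 0.0005
finger_force: 0.0
```

>>> send_rows(
  motion=[1, 0, 0.2, 0, 0, 1, 0, 0, 0, 0, 1, 0, 0, 0, 0, 1, 0, 0, 0, 0],
)

```text
time: 14.8
position: [0.5679, -0.021, 0.3702]
tool_rot: [[-0.079, 0.997, 0.001], [0.997, 0.079, -0.001], [-0.001, 0.001, -1.0]]
ft_force: [-0.2, 0.0, 1.1]
gripper_width: 0.0003
finger_force: 0.0
```

```bash
python3 - <<'E'
import pickle
from fit import *
from bench import arm
S=pickle.load(open("s0.pkl","rb"))["scene"];st=arm.state();s=arm.snapshot("scene");print(st["time"],st["position"],st["ft_force"])
a,b=[cv2.cvtColor(x["color"],cv2.COLOR_RGB2GRAY) for x in(S,s)]
p=np.array([[266,205],[256,220],[178,207],[249,232],[192,238],[252,180]],np.float32).reshape(-1,1,2)
q,ok,e=cv2.calcOpticalFlowPyrLK(a,b,p,None,winSize=(11,11));print((q-p).reshape(-1,2).round(2),ok.ravel(),e.ravel())
cv2.imwrite("pics/s4.png",cv2.resize(s["color"][150:250,160:300,::-1],None,fx=5,fy=5,interpolation=cv2.INTER_CUBIC))
E
```

```text
14.8 [ 0.56791305 -0.02096153  0.37022702] [-0.23184734  0.04631467  1.08173069]
[[ 0.09  0.05]
 [ 0.15  0.01]
 [ 0.02 -0.  ]
 [ 0.05  0.15]
 [-0.03  0.01]
 [ 0.01  0.06]] [1 1 1 1 1 1] [8.675103  7.2611055 5.9981923 7.299845  5.0539775 3.5787706]
```

View pics/s4.png

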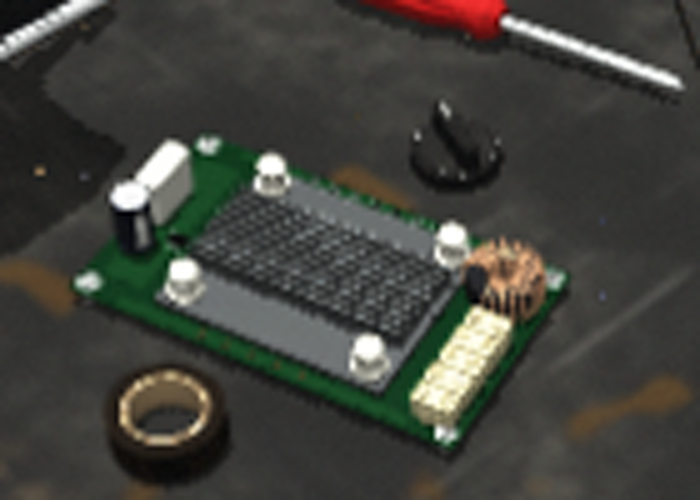

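All four heads are down on their sleeves, at crop (452,240), (183,278), (370,353) and (272,172). The board, tape and knob have not moved (0.15 px or less), and the arm is clear.

```bash
python3 -c "
from bench import arm
print(arm.sign_off())"
```

```text
the job is handed in; nothing more can be done
None
```

All four rivets are pressed home in the order asked, with peak readings of about 15–18 N; the board, tape and knob haven't moved, the arm is clear, and the job was handed in at about 15 s.

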